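# Check a tube with the straightedge, then show it to the inspection camera

### The arm

A 6-joint arm with a two-finger parallel gripper is mounted at the origin on the work surface. World frame = base frame: x ahead of the robot, y to its left, z up, the work surface at z = 0. Lengths are in m, angles in rad, forces in N, time in s.
With the tool pointing down it reaches from about 0.35 to 0.775 m from the base axis. Payload 7.3 kg.
Tool frame: the origin (TCP) lies midway between the tips of the shut fingers; the grasp point (between the pads) lies 19 mm behind it (robot.grasp_offset is the z of the grasp point in the tool frame, in m); z points along the fingers, y is the direction in which the jaws open and shut (so a half turn about z gives the same grasp; the last joint's range is limited). The gripper opens to 92 mm and grips with 3 to 60 N. Pads are 19 mm wide; open, the fingers measure 130 mm over their backs; the gripper's body (75 mm by 190 mm) begins 47 mm behind the grasp point.
Start: joints at [-1.26, 0.342, 1.524, -0, 1.275, -0.146], TCP at [0.232, -0.471, 0.227] pointing down, gripper open.
Joint ranges: [-2.53, 2.53], [-0.77, 2.02], [0.04, 2.7], [-1, 4.14], [0.28, 2.66], [-3.11, 3.11]. Speed limits (rad/s): [2.57, 2.57, 3.14, 3.14, 3.14, 3.14].

### API

Orientations are given as [roll, pitch, yaw] about the fixed x, y, z axes, in that order (R = Rz(yaw) Ry(pitch) Rx(roll)).
In Python, from cell import observe, imaging, workorder, robot gives the robot as it stands. The module is installed in compiled form; this text tells all that it offers.
- The arm moves only by the tool send_rows, never from a script. Its argument "series" is a list of rows, each a list of 7 numbers: the shift along the tool's x, y, z in m, then the turn, a rotation vector about the tool's x, y, z in rad, then the closure, from 0 (fully open) to 1 (shut). A call has 1 to 5 rows; each row shifts and turns the commanded pose from where the row before left it, along the tool's axes as they then stand; what a row does not reach is not made up. A row lasts 1/12 s, in which the tool goes at most 41.7 mm and 7.16 degrees, less where a joint would pass 70% of its speed; a pose out of reach is approached as far as the arm can. A call is refused whole if a number of a shift passes 0.0417 or a number of a turn 0.125, either way. A call with a gripper value outside its range is refused whole. The fingers move at their own pace and stop on an object; "newtons" is the grip in N (left out, the last holds). Time passes only in rows, so rows that do not move let the fingers close. It gives the time, the measured TCP pose, the force and the opening at its end, in the units of the state.
- observe(): the state, without advancing time (a new reading comes with each control period).
- imaging.read_camera(name): name is "scene" or "top" or "wrist"; returns a dict with "color" (400x640x3 uint8, red, green, blue), "range_z" (400x640 float32, m along the optical axis (not along the pixel's ray), 0 where there is no reading), "vfov" (degrees; the focal length in pixels is half the picture's height over the tangent of half this angle, whatever the lens; pixels are square), "cx", "cy" (the principal point, pixels), "T" (4x4, takes a point from camera to world coordinates). Camera axes: x right, y down, z forward; pixel columns grow to the right and rows downward; lengths in m; the calibration is good to about 2 mm. A picture is of the moment at which its call begins.
- workorder.hand_in(): hands the job in, once; it reports no verdict.
The state is a dict: "time": time; "qpos": joint angles; "qvel": joint speeds; "joint_efforts": joint torques, N m; "tool_pos": TCP position; "tool_rot": TCP orientation; "contact_force": force on the tool from outside, world axes, zero at the start; "torque": the same for the moment, N m; "opening": finger opening in m.
Only numpy, scipy, OpenCV 4.12 (cv2) and the standard library are available. Lean on these libraries where they do the work, as an engineer would, in place of code of your own. Each camera call takes 0.05 s, during which the arm holds its last target.

### The job

Lay the straightedge flat on the bench with its long working edge flush against the open long side of the black tube that stands at the stop rail, about mid-way along it, and let go of it. Then, leaving the straightedge lying there, take the tube out and show it to the inspection camera: underside squarely facing the lens, its middle on the lens axis 110 mm in front of the lens, the tube's length parallel to the two light strips. Finish while holding it there in the air, still in the gripper; leave everything else on the bench where it is.

Things in the scene. Friction and masses are not known exactly. Their poses are not given: they have to be found in the camera images.
- stop: steel stop rail fixed to the bench: 22 mm (x) by 200 mm (y), 8 mm high. Origin at bench level in the middle of its long face towards the robot; its x axis points away from the tube, its y axis along the rail. It cannot move.
- bar_mid (a point): centre (half-way up) of the black composite box tube, 160 mm long (y axis), 30 mm wide (x), 40 mm tall (z up), open ends, 0.16 kg. It stands loose on the bench, its +x side 2 to 4 mm short of the stop rail's face; its -x side, towards the robot, is the open long side. Pushed gently, it slides on to the rail.
- bar_under (a point): centre of the tube's underside, 20 mm below bar_mid; same axes as bar_mid.
- grip_mid (a point): centre of the straightedge's steel grip block, 24 x 24 mm, top 38 mm above the bench (this point: 22 mm). The loose straightedge (0.3 kg) lies flat: aluminium blade 220 mm long (y axis), 30 mm wide, 6 mm thick, and behind it a 60 mm wide tab, 6 mm thick, carrying the block and ending 22 mm behind it. x points from the block to the blade, roughly towards the tube; z up.
- edge_left (a point): point on the straightedge's working edge (the blade's long outer edge, away from the tab, 55 mm along +x from the grip block's centre), half-way up its 6 mm thickness and 50 mm along +y from the straightedge's middle; axes as grip_mid.
- edge_right (a point): the same, 50 mm along -y from the straightedge's middle.
- lens (a point): middle of the front glass (barrel 38 mm across) of the fixed inspection camera, 118 mm above the bench. z: optical axis, looking up and leaning 25 degrees from vertical towards the robot; y: level, along the two 150 mm light strips beside the lens (8 mm behind the glass, 82 mm over their outer sides). Its base plate is 120 x 160 mm.
- view (a point): the point in the air on the lens axis, 110 mm in front of the lens, where the middle of the tube's underside (bar_under) belongs; axes as lens. The tube's z axis must lie along this z axis (underside to the lens), its length along this y axis, either end first.
- offcut_near: bystander: 65 mm long offcut of the same black tube (30 x 40 mm section), lying near the left front; origin under its centre; leave alone
- offcut_far: bystander: 90 mm long offcut of the same black tube, lying beyond the stop rail; origin under its centre; leave alone
- vial: bystander: glass vial with blue cap, 28 mm diameter, 60 mm tall; origin under its centre; leave alone
- caliper: bystander: slide caliper lying flat at the right, 200 mm long, 12 mm high; origin under its beam's middle; leave alone
- bottle_a: bystander: clear lab bottle with blue cap, 66 mm diameter, 150 mm tall; origin under its centre; leave alone
- bottle_b: bystander: amber lab bottle with blue cap, 56 mm diameter, 120 mm tall; origin under its centre; leave alone
- dish: bystander: shallow white dish, 90 mm diameter, 16 mm high; origin under its centre; leave alone
Mind the look-alikes: they are no part of the job. What is shaped like the part that bears bar_mid but red is not meant.

How it is judged:
On the way:
1. the straightedge lies flat on the bench, flush along the open side of the standing tube, and is let go (x of edge_left in the frame of bar_mid between -0.0172 and -0.0128 m and x of edge_right in the frame of bar_mid between -0.0172 and -0.0128 m and y of grip_mid in the frame of bar_mid between -0.03 and 0.03 m and height (world z) of grip_mid below 0.0245 m and angle between each of grip_mid, bar_mid's own z axis and vertical below 0.03 rad and height (world z) of bar_mid below 0.023 m and contact force between straightedge and the fingers below 0.1 N and linear speed of straightedge below 0.01 m/s), for 0.3 s.
At the end, for the whole second after the job is handed in: Tube held still by the fingers alone, middle of its underside within 15 mm of the view point, square to the lens axis and parallel to the light strips within 0.12 rad; straightedge flat on the bench, working edge 20 to 55 mm before the rail, its middle within 80 mm of the rail middle (distance between bar_under and view below 0.015 m and angle between the z axis of bar_mid and the z axis of view, either way round below 0.12 rad and angle between bar_mid's own z axis and vertical below 1 rad and angle between the y axis of bar_mid and the y axis of view, either way round below 0.12 rad and contact force between bar and the fingers above 1 N and contact force between bar and camera below 0.1 N and contact force between bar and straightedge below 0.1 N and linear speed of bar below 0.02 m/s and height (world z) of grip_mid below 0.0245 m and angle between grip_mid's own z axis and vertical below 0.03 rad and x of edge_left in the frame of stop between -0.055 and -0.02 m and x of edge_right in the frame of stop between -0.055 and -0.02 m and y of grip_mid in the frame of stop between -0.08 and 0.08 m); the arm keeps its last pose, push and grip.
It fails at once if a bystander is shifted by more than 30 mm or knocked over (distance of any of offcut_near, offcut_far, vial, caliper, bottle_a, bottle_b, dish from where it was at the start of the episode above 0.03 m or angle between any of offcut_near, offcut_far, vial, caliper, bottle_a, bottle_b, dish's own z axis and vertical above 0.5 rad).
It also fails if it takes over 58 s, if anything falls off the work surface, if the arm or the gripper's body presses on something with over 40 N, if the wrist force passes 120 N, or if a joint passes its speed limit or range.

## Working session

There is one attempt and no reset: what is moved stays moved. The work goes in short steps, Python scripts to look and compute and a tool call to move; the robot and the scene stay as the last step left them, time stands still between calls to the robot, and variables do not carry over. Pictures are saved under pics/ and viewed, and the job is handed in when it is done.

Besides the shell and the picture viewer there is one more tool, called after "Emit:" by a JSON object that holds its "api" and its "payload", one argument or row to a line. send_rows: Moves the arm, as the interface text tells. Its arguments: {"type":"object","properties":{"series":{"type":"array","items":{"type":"array","items":{"type":"number"}}},"newtons":{"type":"number"}},"required":["series"]}

```bash
ls; mkdir -p pics; python3 - <<'E'
from cell import observe, imaging, workorder, robot
import cv2, numpy as np
s=observe(); print(s); print(robot, [a for a in dir(robot) if a[0]!='_'])
for n in ("scene","top","wrist"):
    c=imaging.read_camera(n); cv2.imwrite(f"pics/{n}0.png",c["color"][:,:,::-1]); np.savez(f"pics/{n}0.npz",**c)
    print(n,c["vfov"],c["cx"],c["cy"]); print(np.round(c["T"],3))
E
```

```text
pics
{'time': 0.0, 'qpos': array([-1.26002474e+00,  3.42698283e-01,  1.52500754e+00,  1.94882809e-05,
        1.27539053e+00, -1.46021846e-01]), 'qvel': array([ 0.00279016,  0.0005044 , -0.00054159, -0.00087133,  0.00072954,
        0.0002589 ]), 'joint_efforts': array([ 1.88195205e-03, -4.31233013e+01, -2.44226950e+01,  7.18786893e-02,
        5.58695721e-02, -1.16204092e-04]), 'tool_pos': array([ 0.2314546 , -0.47078037,  0.22606095]), 'tool_rot': array([-3.14010766e+00, -2.37231504e-04,  4.56787567e-01]), 'contact_force': array([ 0.60440241,  0.20553253, -0.00411911]), 'torque': array([ 0.00290033, -0.0139259 , -0.00842098]), 'opening': 0.09197826252538971}
<Robot object at 0x7f4f05807a10> ['IKError', 'grasp_offset']
scene 47.39077694051378 308.14828390119436 200.82770916374992
[[-0.591  0.5   -0.633  1.357]
 [ 0.807  0.353 -0.474  0.556]
 [-0.013 -0.791 -0.612  0.908]
 [ 0.     0.     0.     1.   ]]
top 56.278309653860504 317.65771939028554 204.12489021149895
[[-0.005 -0.997  0.071  0.497]
 [-1.     0.006  0.026 -0.05 ]
 [-0.027 -0.071 -0.997  1.226]
 [ 0.     0.     0.     1.   ]]
wrist 63.605269537914765 317.6712455002832 199.3061418480817
[[ 0.441 -0.856 -0.271  0.304]
 [-0.897 -0.421 -0.132 -0.435]
 [-0.001  0.301 -0.954  0.384]
 [ 0.     0.     0.     1.   ]]
```

View pics/top0.png

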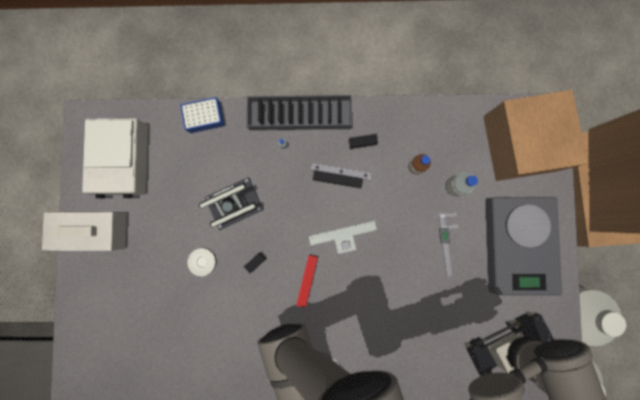

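View pics/scene0.png

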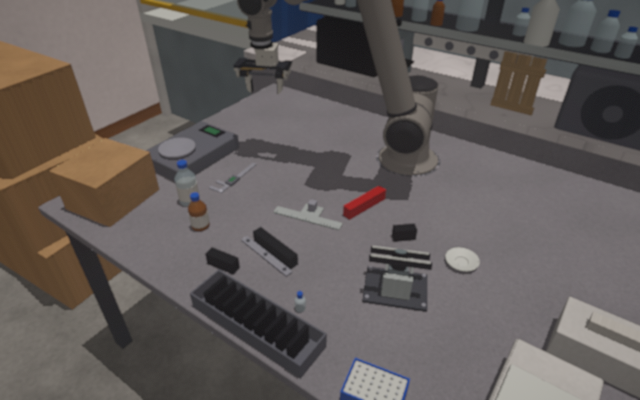

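View pics/wrist0.png

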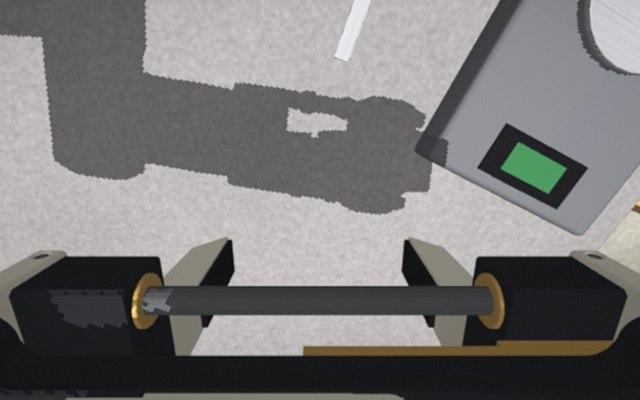

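Candidates for the black tube in the top view: black bar at the rail (338,180); red tube (308,281), which is the wrong colour; offcut_far (363,141), short; offcut_near (256,262), short; black rack (300,112). I choose (338,180), the long black one directly before the rail, and check it in close crops.

```bash
python3 - <<'E'
import cv2, numpy as np
c=np.load("pics/top0.npz"); im=c["color"][:,:,::-1]
cr=im[155:265,290:390]; cv2.imwrite("pics/top_crop.png",cv2.resize(cr,None,fx=5.4,fy=5.4,interpolation=cv2.INTER_CUBIC))
cr=im[165:240,190:275]; cv2.imwrite("pics/top_cam.png",cv2.resize(cr,None,fx=7,fy=7,interpolation=cv2.INTER_CUBIC))
c=np.load("pics/scene0.npz"); im=c["color"][:,:,::-1]
cr=im[175:315,230:440]; cv2.imwrite("pics/scene_crop.png",cv2.resize(cr,None,fx=3.8,fy=3.8,interpolation=cv2.INTER_CUBIC))
E
```

```text
(no output)
```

View pics/top_crop.png

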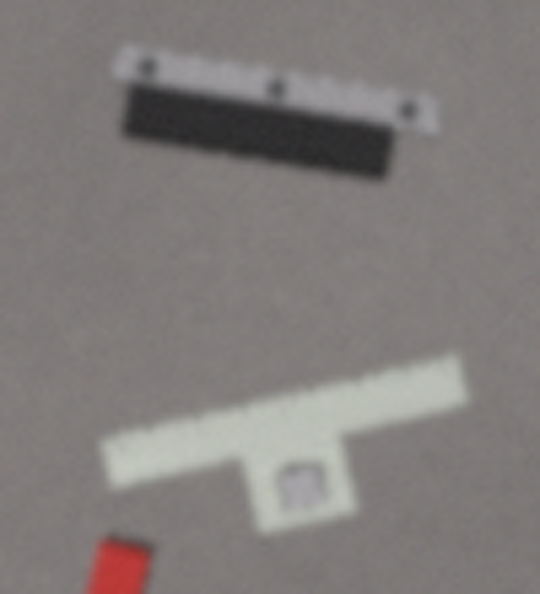

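View pics/top_cam.png

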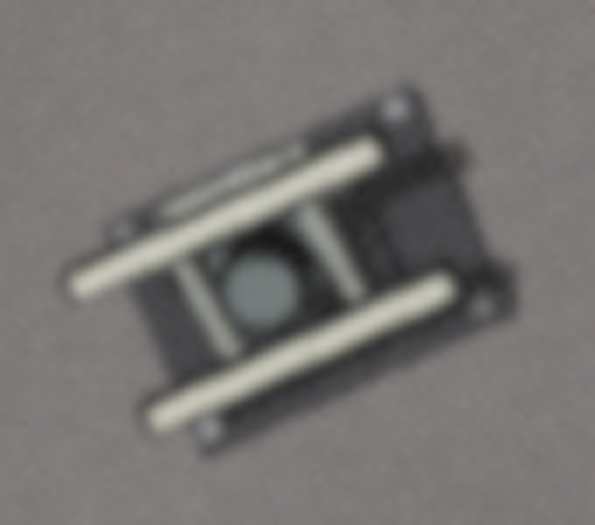

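View pics/scene_crop.png

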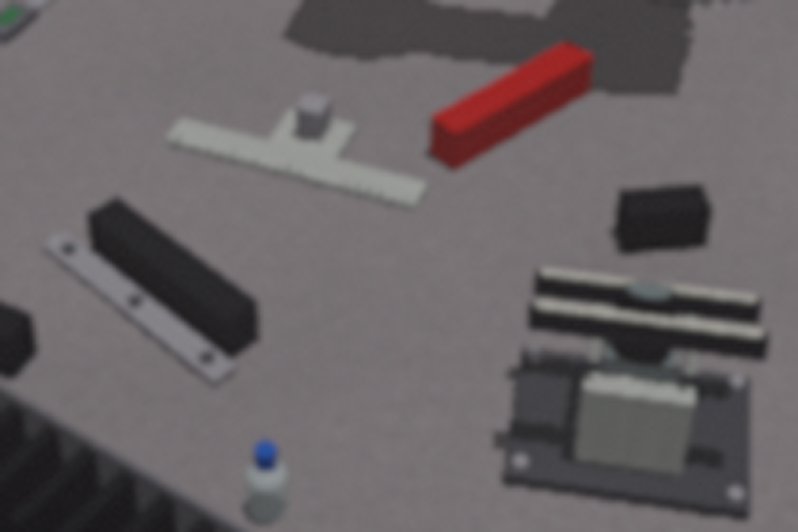

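```bash
cat > h.py <<'E'
import numpy as np, cv2
def foc(c): return 200/np.tan(np.radians(float(c["vfov"])/2))
def plane(c,u,v,z):
    f=foc(c); d=np.array([(u-c["cx"])/f,(v-c["cy"])/f,1.]); T=c["T"]; d=T[:3,:3]@d; o=T[:3,3]
    return o+d*(z-o[2])/d[2]
def cloud(c):
    f=foc(c); v,u=np.mgrid[0:400,0:640]; Z=c["range_z"]; P=np.stack([(u-c["cx"])/f*Z,(v-c["cy"])/f*Z,Z],-1)
    return P@c["T"][:3,:3].T+c["T"][:3,3]
def pix(c,P):
    q=c["T"][:3,:3].T@(np.asarray(P)-c["T"][:3,3]); return q[0]/q[2]*foc(c)+c["cx"],q[1]/q[2]*foc(c)+c["cy"]
E
python3 - <<'E'
from h import *
c=dict(np.load("pics/top0.npz"))
def P(L,z,s=5.4,o=(290,155)):
    r=[]
    for x,y in L: r.append(plane(c,o[0]+(x+.5)/s-.5,o[1]+(y+.5)/s-.5,z))
    return np.array(r)
def rep(n,p): print(n,np.round(p*1000,1).tolist())
def ang(a,b): return np.degrees(np.arctan2(-(b-a)[0],(b-a)[1]))
rail=P([(115,80),(437,133),(440,98),(122,45)],.008); rep("rail",rail[:,:2]); print(ang(rail[1],rail[0]),np.linalg.norm(rail[0]-rail[1]))
tb=P([(130,86),(395,125),(385,180),(123,135)],.04); rep("tube",tb[:,:2]); print(tb.mean(0),ang(tb[2],tb[3]),np.linalg.norm(tb[2]-tb[3]))
e=P([(100,438),(458,355),(468,403),(115,490)],.006); rep("blade",e[:,:2]); print(e.mean(0),ang(e[1],e[0]),np.linalg.norm(e[0]-e[1]))
b=P([(303,487)],.038); rep("block",b)
l=P([(262,287)],.118,7,(190,165)); rep("lens",l)
st=P([(78,290),(380,150),(450,285),(158,420)],.11,7,(190,165)); rep("strips",st[:,:2]); print(st.mean(0),ang(st[1],st[0]),ang(st[2],st[3]))
W=cloud(c); m=np.s_[155:265,290:390]
for n,pt in (("tube",(338,180)),("block",(345,245)),("lens",(227,206)),("bench",(330,210)),("blade",(320,238)),("rail",(325,169))): print(n,W[pt[1]-1:pt[1]+2,pt[0]-1:pt[0]+2].reshape(-1,3).mean(0).round(4))
E
```

```text
rail [[698.1, 3.7], [664.0, -191.4], [685.3, -193.5], [719.6, -0.7]]
-9.92981952345725 0.19801942664884734
tube [[689.2, -6.6], [664.6, -163.0], [632.0, -156.7], [659.9, -2.4]]
[ 0.66140961 -0.0821825   0.04      ] -10.272885682673211 0.15687797133531628
blade [[480.8, 13.5], [529.6, -202.2], [500.8, -207.8], [449.5, 4.6]]
[ 0.49017401 -0.09796427  0.006     ] 12.757756316209031 0.22123899150878365
block [[452.1, -106.8, 38.0]]
lens [[573.1, 250.3, 118.0]]
strips [[572.8, 332.3], [632.5, 201.9], [574.0, 171.2], [516.7, 296.7]]
[0.57400608 0.25051331 0.11      ] 24.60668215276176 24.528487091941557
tube [ 0.6579 -0.0842  0.0402]
block [ 0.4514 -0.1046  0.0373]
lens [0.5717 0.2501 0.1186]
bench [ 5.645e-01 -5.830e-02 -4.000e-04]
blade [ 0.4731 -0.0251  0.0049]
rail [ 0.6992 -0.0427  0.0073]
```

```bash
cat >> h.py <<'E'
from scipy.spatial.transform import Rotation as Ro
def plan(pos,rpy,n,clo,rnd=4,R=None):
    from cell import observe
    s=observe(); R0=Ro.from_euler("xyz",s["tool_rot"]); R1=R if R is not None else Ro.from_euler("xyz",rpy)
    w=(R0.inv()*R1).as_rotvec(); d=np.array(pos)-s["tool_pos"]; print("d world",d.round(4),"turn",w.round(4),"t",s["time"])
    rows=[]
    for k in range(n):
        Rk=R0*Ro.from_rotvec(w*k/n); rows.append([round(float(x),rnd) for x in Rk.inv().apply(d/n)]+[round(float(x),rnd) for x in w/n]+[clo])
    for i in range(0,n,5): print(rows[i:i+5])
E
python3 -c "
from h import *
plan([.452,-.106,.17],[np.pi,0,.223],15,0)"
```

```text
d world [ 0.2205  0.3649 -0.0562] turn [-0.0012 -0.      0.2338] t 0.15
[[0.0239, -0.0153, 0.0038, -0.0001, -0.0, 0.0156, 0], [0.0237, -0.0157, 0.0038, -0.0001, -0.0, 0.0156, 0], [0.0234, -0.0161, 0.0038, -0.0001, -0.0, 0.0156, 0], [0.0232, -0.0164, 0.0038, -0.0001, -0.0, 0.0156, 0], [0.0229, -0.0168, 0.0038, -0.0001, -0.0, 0.0156, 0]]
[[0.0227, -0.0172, 0.0038, -0.0001, -0.0, 0.0156, 0], [0.0224, -0.0175, 0.0038, -0.0001, -0.0, 0.0156, 0], [0.0221, -0.0179, 0.0038, -0.0001, -0.0, 0.0156, 0], [0.0218, -0.0182, 0.0038, -0.0001, -0.0, 0.0156, 0], [0.0215, -0.0185, 0.0038, -0.0001, -0.0, 0.0156, 0]]
[[0.0213, -0.0189, 0.0038, -0.0001, -0.0, 0.0156, 0], [0.021, -0.0192, 0.0038, -0.0001, -0.0, 0.0156, 0], [0.0207, -0.0195, 0.0038, -0.0001, -0.0, 0.0156, 0], [0.0203, -0.0198, 0.0037, -0.0001, -0.0, 0.0156, 0], [0.02, -0.0202, 0.0037, -0.0001, -0.0, 0.0156, 0]]
```

Emit:
{"api": "send_rows", "payload": {
  "series": [
    [0.024, -0.015, 0.004, 0, 0, 0.0156, 0],
    [0.024, -0.016, 0.004, 0, 0, 0.0156, 0],
    [0.023, -0.016, 0.004, 0, 0, 0.0156, 0],
    [0.023, -0.016, 0.004, 0, 0, 0.0156, 0],
    [0.023, -0.017, 0.004, 0, 0, 0.0156, 0]
  ]
}}

```text
time: 0.57
tool_pos: [0.3055, -0.3488, 0.2063]
tool_rot: [-3.141, 0.0, 0.377]
contact_force: [-0.1, 0.7, -0.9]
opening: 0.0917
```

Emit:
{"api": "send_rows", "payload": {
  "series": [
    [0.023, -0.017, 0.004, 0, 0, 0.0156, 0],
    [0.022, -0.018, 0.004, 0, 0, 0.0156, 0],
    [0.022, -0.018, 0.004, 0, 0, 0.0156, 0],
    [0.022, -0.018, 0.004, 0, 0, 0.0156, 0],
    [0.022, -0.018, 0.004, 0, 0, 0.0156, 0]
  ]
}}

```text
time: 0.98
tool_pos: [0.3795, -0.2271, 0.1865]
tool_rot: [-3.141, 0.0, 0.3]
contact_force: [0.0, -0.6, 0.8]
opening: 0.0917
```

Emit:
{"api": "send_rows", "payload": {
  "series": [
    [0.021, -0.019, 0.004, 0, 0, 0.0156, 0],
    [0.021, -0.019, 0.004, 0, 0, 0.0156, 0],
    [0.021, -0.02, 0.004, 0, 0, 0.0156, 0],
    [0.02, -0.02, 0.004, 0, 0, 0.0156, 0],
    [0.02, -0.02, 0.004, 0, 0, 0.0156, 0]
  ]
}}

```text
time: 1.4
tool_pos: [0.4527, -0.1051, 0.1664]
tool_rot: [-3.141, 0.0, 0.222]
contact_force: [0.1, 0.3, -0.5]
opening: 0.0917
```

```bash
cat > snap.py <<'E'
import sys,cv2,numpy as np
from cell import imaging,observe
for a in sys.argv[2:]:
    c=imaging.read_camera(a); cv2.imwrite(f"pics/{a}{sys.argv[1]}.png",c["color"][:,:,::-1]); np.savez(f"pics/{a}{sys.argv[1]}.npz",**c)
s=observe(); print(s["time"],s["tool_pos"].round(4),s["tool_rot"].round(4),s["contact_force"].round(2),s["opening"],s["qpos"].round(3))
E
python3 snap.py 1 wrist
```

```text
1.45 [ 0.4543 -0.1017  0.1658] [-3.1392e+00 -8.0000e-04  2.2260e-01] [-0.01  3.13 -0.24] 0.09146740479050013 [-0.387  0.298  1.773  0.003  1.071  0.96 ]
```

View pics/wrist1.png

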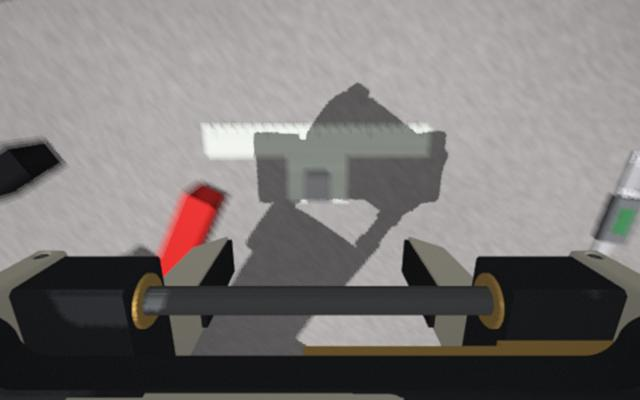

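```bash
python3 snap.py 1b wrist; python3 snap.py 1 wrist; python3 - <<'E'
import cv2
im=cv2.imread("pics/wrist1.png")[100:220,180:470]; cv2.imwrite("pics/w1c.png",cv2.resize(im,None,fx=2.75,fy=2.75,interpolation=cv2.INTER_CUBIC))
E
```

```text
1.5 [ 0.4532 -0.1036  0.166 ] [-3.1402e+00  5.0000e-04  2.2630e-01] [0.57 0.01 0.34] 0.09182196844806198 [-3.900e-01  2.970e-01  1.774e+00  1.000e-03  1.072e+00  9.540e-01]
1.55 [ 0.4526 -0.1051  0.1662] [-3.141e+00  1.000e-03  2.265e-01] [ 0.06 -0.03 -1.31] 0.091618763459726 [-0.393  0.296  1.774 -0.     1.072  0.951]
```

View pics/w1c.png

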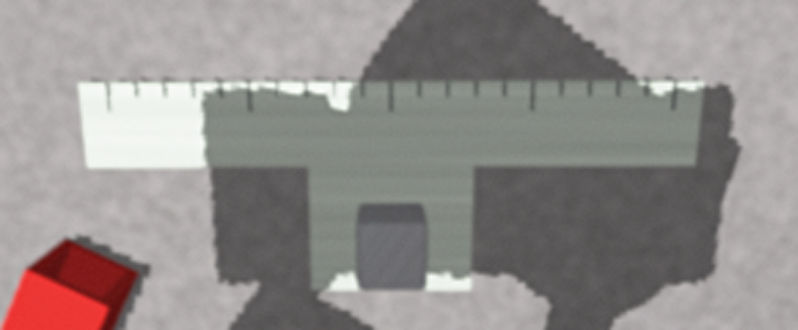

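```bash
python3 - <<'E'
from h import *
c=dict(np.load("pics/wrist1.npz"))
def P(x,y,z): return plane(c,180+(x+.5)/2.75-.5,100+(y+.5)/2.75-.5,z)
a,b=P(78,82,.006),P(705,82,.006); print(a,b,np.linalg.norm(a-b)); d=(a-b)[:2]; d/=np.linalg.norm(d)
print("yaw",np.arctan2(-d[0],d[1])); mid=(a+b)/2; x=np.array([d[1],-d[0]]); print("block from edge",mid[:2]-.055*x)
q=[P(*p,.038) for p in((358,224),(426,222),(428,288),(358,290))]; print(np.mean(q,0),np.linalg.norm(q[0]-q[1]),np.linalg.norm(q[1]-q[2]))
W=cloud(c); print(W[195,317])
W=W[185:205,305:335].reshape(-1,3); k=W[W[:,2]>.03]; print(len(k),k.mean(0),k.max(0),k.min(0))
E
```

```text
[0.47966149 0.01105698 0.006     ] [ 0.52917767 -0.20375509  0.006     ] 0.22044519101751697
yaw 0.22655207002980332
block from edge [ 0.45082501 -0.1087031 ]
[ 0.4513807  -0.10879154  0.038     ] 0.022568957529250963 0.023096818842360874
[ 0.44807061 -0.10442847  0.03723011]
518 [ 0.4498027  -0.10829247  0.03833496] [ 0.53248008 -0.08593003  0.32369169] [ 0.4378715  -0.12182053  0.03591195]
```

```bash
python3 -c "
from h import *
plan([.451,-.1085,.013],[np.pi,0,.2265],10,.3)"
```

```text
d world [-0.0016 -0.0034 -0.1532] turn [-0.0006  0.001  -0.    ] t 1.55
[[-0.0002, 0.0003, 0.0153, -0.0001, 0.0001, -0.0, 0.3], [-0.0002, 0.0003, 0.0153, -0.0001, 0.0001, -0.0, 0.3], [-0.0002, 0.0003, 0.0153, -0.0001, 0.0001, -0.0, 0.3], [-0.0002, 0.0003, 0.0153, -0.0001, 0.0001, -0.0, 0.3], [-0.0002, 0.0003, 0.0153, -0.0001, 0.0001, -0.0, 0.3]]
[[-0.0002, 0.0003, 0.0153, -0.0001, 0.0001, -0.0, 0.3], [-0.0002, 0.0003, 0.0153, -0.0001, 0.0001, -0.0, 0.3], [-0.0002, 0.0003, 0.0153, -0.0001, 0.0001, -0.0, 0.3], [-0.0002, 0.0003, 0.0153, -0.0001, 0.0001, -0.0, 0.3], [-0.0002, 0.0003, 0.0153, -0.0001, 0.0001, -0.0, 0.3]]
```

Emit:
{"api": "send_rows", "payload": {
  "series": [
    [-0.001, 0.001, 0.02, 0, 0, 0, 0.3],
    [-0.001, 0.001, 0.02, 0, 0, 0, 0.3],
    [0, 0.001, 0.02, 0, 0, 0, 0.3],
    [0, 0, 0.02, 0, 0, 0, 0.3],
    [0, 0, 0.02, 0, 0, 0, 0.3]
  ],
  "newtons": 20
}}

```text
time: 1.97
tool_pos: [0.4506, -0.1112, 0.0661]
tool_rot: [3.141, -0.0, 0.222]
contact_force: [0.3, 0.6, 0.2]
opening: 0.0657
```

Emit:
{"api": "send_rows", "payload": {
  "series": [
    [0, 0, 0.018, 0, 0, 0, 0.3],
    [0, 0, 0.013, 0, 0, 0, 0.3],
    [0, 0, 0.01, 0, 0, 0, 0.3],
    [0, 0, 0.008, 0, 0, 0, 0.3],
    [0, 0, 0.004, 0, 0, 0, 0.3]
  ]
}}

```text
time: 2.38
tool_pos: [0.4504, -0.1107, 0.0129]
tool_rot: [-3.141, 0.001, 0.222]
contact_force: [0.3, -0.6, -0.5]
opening: 0.0642
```

Emit:
{"api": "send_rows", "payload": {
  "series": [
    [0, 0, 0, 0, 0, 0, 0.3],
    [0, 0, 0, 0, 0, 0, 0.3]
  ]
}}

```text
time: 2.55
tool_pos: [0.4512, -0.1104, 0.014]
tool_rot: [3.141, -0.0, 0.222]
contact_force: [-0.5, -0.1, -0.1]
opening: 0.0643
```

Emit:
{"api": "send_rows", "payload": {
  "series": [
    [0, 0, 0, 0, 0, 0.002, 1],
    [0, 0, 0, 0, 0, 0, 1],
    [0, 0, 0, 0, 0, 0, 1],
    [0, 0, 0, 0, 0, 0, 1],
    [0, 0, 0, 0, 0, 0, 1]
  ],
  "newtons": 25
}}

```text
time: 2.97
tool_pos: [0.4512, -0.11, 0.0139]
tool_rot: [3.141, -0.0, 0.221]
contact_force: [0.3, -0.7, -0.6]
opening: 0.0353
```

Emit:
{"api": "send_rows", "payload": {
  "series": [
    [0, 0, 0, 0, 0, 0, 1],
    [0, 0, 0, 0, 0, 0, 1],
    [0, 0, -0.003, 0, 0, 0, 1]
  ]
}}

```text
time: 3.22
tool_pos: [0.4506, -0.1097, 0.0163]
tool_rot: [-3.141, 0.001, 0.221]
contact_force: [0.1, 0.2, -2.1]
opening: 0.0236
```

```bash
python3 snap.py 2 wrist
```

```text
3.2667 [ 0.451  -0.1099  0.017 ] [-3.1415e+00  4.0000e-04  2.2100e-01] [ 0.57  0.38 -2.24] 0.02369915837782839 [-0.404  0.53   1.933 -0.     0.679  0.946]
```

View pics/wrist2.png

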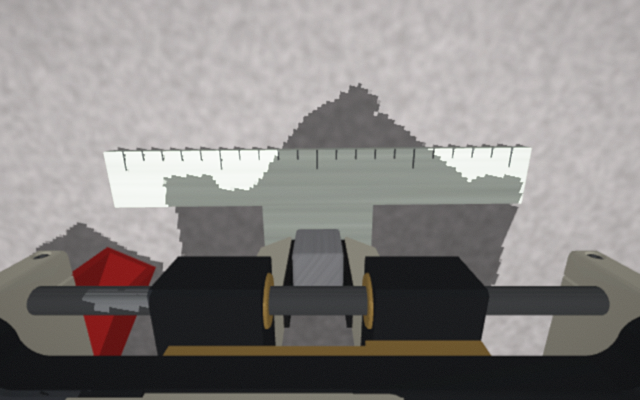

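```bash
python3 -c "
from h import *
c=dict(np.load('pics/wrist2.npz'))
a,b=plane(c,104,151,.009),plane(c,531,147,.009); d=a-b; print(a,b,np.linalg.norm(d),'yaw',np.arctan2(-d[0],d[1]))
plan([.553,-.065,.035],[np.pi,0,-.174],15,1)"
```

```text
[0.48027626 0.00879712 0.009     ] [ 0.53016    -0.20375982  0.009     ] 0.21833195053241963 yaw 0.23051257653525664
d world [0.102  0.0449 0.018 ] turn [0.     0.0004 0.395 ] t 3.2667
[[0.0073, -0.0014, -0.0012, 0.0, 0.0, 0.0263, 1], [0.0073, -0.0016, -0.0012, 0.0, 0.0, 0.0263, 1], [0.0072, -0.0018, -0.0012, 0.0, 0.0, 0.0263, 1], [0.0072, -0.002, -0.0012, 0.0, 0.0, 0.0263, 1], [0.0071, -0.0022, -0.0012, 0.0, 0.0, 0.0263, 1]]
[[0.007, -0.0024, -0.0012, 0.0, 0.0, 0.0263, 1], [0.007, -0.0026, -0.0012, 0.0, 0.0, 0.0263, 1], [0.0069, -0.0027, -0.0012, 0.0, 0.0, 0.0263, 1], [0.0068, -0.0029, -0.0012, 0.0, 0.0, 0.0263, 1], [0.0068, -0.0031, -0.0012, 0.0, 0.0, 0.0263, 1]]
[[0.0067, -0.0033, -0.0012, 0.0, 0.0, 0.0263, 1], [0.0066, -0.0035, -0.0012, 0.0, 0.0, 0.0263, 1], [0.0065, -0.0036, -0.0012, 0.0, 0.0, 0.0263, 1], [0.0064, -0.0038, -0.0012, 0.0, 0.0, 0.0263, 1], [0.0063, -0.004, -0.0012, 0.0, 0.0, 0.0263, 1]]
```

Emit:
{"api": "send_rows", "payload": {
  "series": [
    [0.007, -0.001, -0.002, 0, 0, 0.026, 1],
    [0.007, -0.002, -0.002, 0, 0, 0.026, 1],
    [0.007, -0.002, -0.002, 0, 0, 0.026, 1],
    [0.007, -0.002, -0.002, 0, 0, 0.026, 1],
    [0.007, -0.002, -0.002, 0, 0, 0.026, 1]
  ]
}}

```text
time: 3.68
tool_pos: [0.4842, -0.095, 0.0267]
tool_rot: [-3.142, 0.001, 0.089]
contact_force: [0.2, -0.0, -2.1]
opening: 0.024
```

Emit:
{"api": "send_rows", "payload": {
  "series": [
    [0.007, -0.0025, -0.001, 0, 0, 0.026, 1],
    [0.007, -0.0025, -0.001, 0, 0, 0.026, 1],
    [0.007, -0.0025, -0.001, 0, 0, 0.026, 1],
    [0.007, -0.003, -0.001, 0, 0, 0.026, 1],
    [0.007, -0.003, -0.001, 0, 0, 0.026, 1]
  ]
}}

```text
time: 4.1
tool_pos: [0.5186, -0.0801, 0.0315]
tool_rot: [-3.142, 0.001, -0.04]
contact_force: [0.9, -0.8, -2.1]
opening: 0.0241
```

Emit:
{"api": "send_rows", "payload": {
  "series": [
    [0.007, -0.003, 0, 0, 0, 0.026, 1],
    [0.007, -0.003, 0, 0, 0, 0.026, 1],
    [0.007, -0.004, 0, 0, 0, 0.026, 1],
    [0.006, -0.004, 0, 0, 0, 0.026, 1],
    [0.006, -0.004, 0, 0, 0, 0.026, 1]
  ]
}}

```text
time: 4.52
tool_pos: [0.5531, -0.0652, 0.0314]
tool_rot: [3.141, 0.001, -0.17]
contact_force: [-0.1, 0.3, -1.9]
opening: 0.0239
```

Emit:
{"api": "send_rows", "payload": {
  "series": [
    [0, 0, 0, 0, 0, 0, 1],
    [0, 0, 0, 0, 0, 0, 1]
  ]
}}

```text
time: 4.68
tool_pos: [0.5528, -0.0652, 0.0314]
tool_rot: [3.141, 0.001, -0.168]
contact_force: [1.0, -0.5, -2.4]
opening: 0.0236
```

```bash
python3 snap.py 3 wrist; python3 - <<'E'
import cv2
im=cv2.imread("pics/wrist3.png")[0:240,60:580]; cv2.imwrite("pics/w3c.png",cv2.resize(im,None,fx=1.5,fy=1.5,interpolation=cv2.INTER_CUBIC))
E
```

```text
4.7333 [ 0.5525 -0.0653  0.0314] [ 3.1415e+00  1.1000e-03 -1.6820e-01] [ 0.03  0.26 -2.24] 0.023829152399743047 [-0.255  0.624  1.663 -0.     0.856  1.484]
```

View pics/w3c.png

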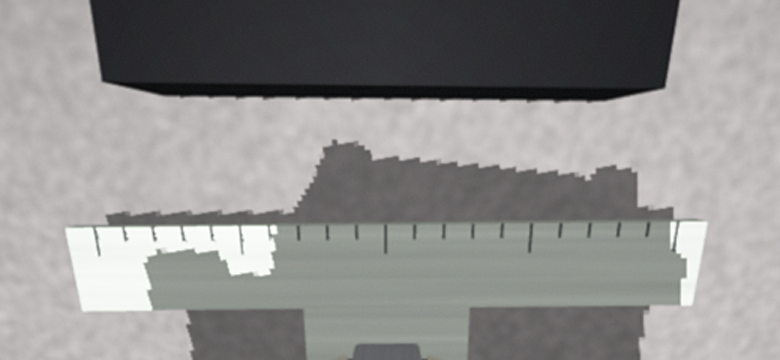

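```bash
python3 - <<'E'
from h import *
c=dict(np.load("pics/wrist3.npz"))
def P(x,y,z): return plane(c,60+(x+.5)/1.5-.5,(y+.5)/1.5-.5,z)
def L(a,b,n):
    d=a-b; print(n,a.round(4),b.round(4),"mid",((a+b)/2).round(4),np.linalg.norm(d).round(4),"yaw",np.arctan2(-d[0],d[1]).round(4)); return (a+b)/2,np.arctan2(-d[0],d[1])
t,ty=L(P(103,81,.04),P(665,88,.04),"tube top edge"); L(P(163,95,0),P(602,101,0),"tube bottom")
e,ey=L(P(66,228,.0234),P(706,221,.0234),"edge")
x=np.array([np.cos(ty),np.sin(ty)]);y=np.array([-x[1],x[0]]); d=(t-e)[:2]; print("gap",d@x,"lat",d@y,"turn",ty-ey)
E
```

```text
tube top edge [ 0.6637 -0.0033  0.04  ] [ 0.6353 -0.16    0.04  ] mid [ 0.6495 -0.0816  0.04  ] 0.1593 yaw -0.1791
tube bottom [ 0.6639 -0.0027  0.    ] [ 0.6354 -0.1591  0.    ] mid [ 0.6496 -0.0809  0.    ] 0.159 yaw -0.1804
edge [0.625  0.0335 0.0234] [ 0.5907 -0.183   0.0234] mid [ 0.6078 -0.0747  0.0234] 0.2191 yaw -0.157
gap 0.04222710958203525 lat 0.0006454211584488931 turn -0.02214727338976724
```

Emit:
{"api": "send_rows", "payload": {
  "series": [
    [0.006, 0, 0.004, 0, 0, 0.0075, 1],
    [0.007, 0, 0.004, 0, 0, 0.0075, 1],
    [0.007, 0, 0.004, 0, 0, 0.0075, 1],
    [0.007, 0, 0.003, 0, 0, 0, 1],
    [0.006, 0, 0.001, 0, 0, 0, 1]
  ]
}}

```text
time: 5.15
tool_pos: [0.5862, -0.0716, 0.0148]
tool_rot: [3.142, 0.001, -0.192]
contact_force: [-1.1, 0.6, -2.3]
opening: 0.0239
```

Emit:
{"api": "send_rows", "payload": {
  "series": [
    [0.002, 0, 0, 0, 0, 0, 1],
    [0, 0, 0.001, 0, 0, 0, 1],
    [0, 0, 0.0005, 0, 0, 0, 1],
    [0, 0, 0, 0, 0, 0, 1]
  ]
}}

```text
time: 5.48
tool_pos: [0.5872, -0.0716, 0.0141]
tool_rot: [3.142, 0.001, -0.192]
contact_force: [0.2, -0.0, -3.0]
opening: 0.0235
```

```bash
python3 snap.py 4 wrist; python3 - <<'E'
import cv2
im=cv2.imread("pics/wrist4.png")[50:250,60:580]; cv2.imwrite("pics/w4c.png",cv2.resize(im,None,fx=1.5,fy=1.5,interpolation=cv2.INTER_CUBIC))
E
```

```text
5.5333 [ 0.5872 -0.0716  0.0142] [ 3.1415e+00  4.0000e-04 -1.9160e-01] [ 0.44 -1.18 -2.18] 0.023900362562099188 [-0.251  0.697  1.569 -0.     0.876  1.512]
```

View pics/w4c.png

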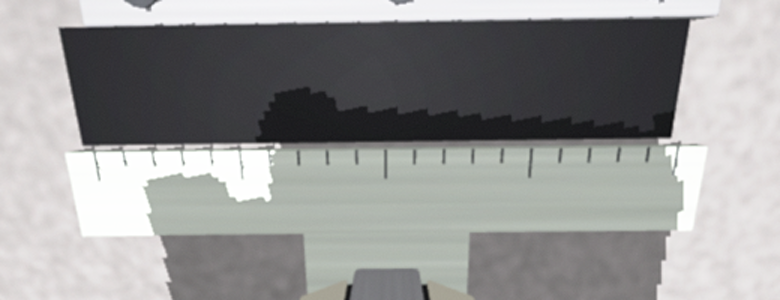

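Emit:
{"api": "send_rows", "payload": {
  "series": [
    [0, 0, 0.0005, 0, 0, 0, 1],
    [0, 0, 0.0005, 0, 0, 0, 1],
    [0, 0, 0.0005, 0, 0, 0, 1],
    [0, 0, 0, 0, 0, 0, 1]
  ]
}}

```text
time: 5.87
tool_pos: [0.5874, -0.0717, 0.0138]
tool_rot: [3.141, -0.0, -0.192]
contact_force: [-3.5, 1.3, 5.7]
opening: 0.0238
```

Emit:
{"api": "send_rows", "payload": {
  "series": [
    [0.001, 0, 0, 0, 0, 0, 1],
    [0.001, 0, 0, 0, 0, 0, 1],
    [0.001, 0, 0, 0, 0, 0, 1],
    [0.001, 0, 0, 0, 0, 0, 1],
    [0.001, 0, 0, 0, 0, 0, 1]
  ]
}}

```text
time: 6.28
tool_pos: [0.5915, -0.0724, 0.0138]
tool_rot: [3.142, 0.002, -0.192]
contact_force: [-6.7, 1.0, 8.8]
opening: 0.0238
```

Emit:
{"api": "send_rows", "payload": {
  "series": [
    [0.001, 0, -0.0005, 0, 0, 0, 1],
    [0.001, 0, 0, 0, 0, 0, 1],
    [0.0005, 0, 0, 0, 0, 0, 1],
    [0.0005, 0, 0, 0, 0, 0, 1]
  ]
}}

```text
time: 6.62
tool_pos: [0.5945, -0.073, 0.0138]
tool_rot: [3.142, 0.002, -0.192]
contact_force: [-8.1, 1.0, 9.0]
opening: 0.0235
```

```bash
python3 snap.py 5 wrist; python3 - <<'E'
import cv2
im=cv2.imread("pics/wrist5.png")[50:250,60:580]; cv2.imwrite("pics/w5c.png",cv2.resize(im,None,fx=1.5,fy=1.5,interpolation=cv2.INTER_CUBIC))
E
```

```text
6.6667 [ 0.5945 -0.073   0.0138] [ 3.1416e+00  1.9000e-03 -1.9160e-01] [-6.97  2.31  7.78] 0.023644633776530977 [-0.25   0.708  1.544 -0.     0.891  1.512]
```

View pics/w5c.png

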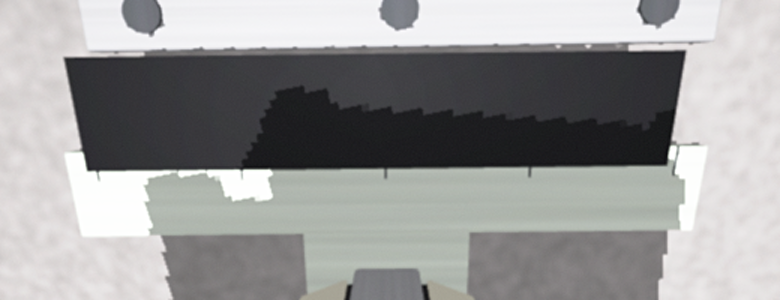

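Emit:
{"api": "send_rows", "payload": {
  "series": [
    [0.0005, 0, 0, 0, 0, 0, 1],
    [0.0005, 0, 0, 0, 0, 0, 1],
    [0.0005, 0, 0, 0, 0, 0, 1],
    [0.0005, 0, 0, 0, 0, 0, 1]
  ]
}}

```text
time: 7.0
tool_pos: [0.5963, -0.0733, 0.0138]
tool_rot: [-3.142, 0.002, -0.192]
contact_force: [-7.6, 0.9, 8.3]
opening: 0.0241
```

Emit:
{"api": "send_rows", "payload": {
  "series": [
    [0.0005, 0, 0, 0, 0, 0, 1],
    [0.0005, 0, 0, 0, 0, 0, 1],
    [0.0005, 0, 0, 0, 0, 0, 1],
    [0, 0, 0, 0, 0, 0, 1]
  ]
}}

```text
time: 7.33
tool_pos: [0.5971, -0.0735, 0.0138]
tool_rot: [-3.142, 0.004, -0.192]
contact_force: [-8.9, 0.9, 10.0]
opening: 0.0234
```

Emit:
{"api": "send_rows", "payload": {
  "series": [
    [0.0005, 0, 0, 0, 0, 0, 1],
    [0.0005, 0, 0, 0, 0, 0, 1],
    [0.0005, 0, 0, 0, 0, 0, 1],
    [0, 0, 0, 0, 0, 0, 1]
  ]
}}

```text
time: 7.67
tool_pos: [0.5972, -0.0735, 0.0138]
tool_rot: [3.141, 0.007, -0.191]
contact_force: [-14.0, 2.3, 13.4]
opening: 0.0239
```

```bash
python3 snap.py 6 wrist; python3 - <<'E'
import cv2
im=cv2.imread("pics/wrist6.png")[50:250,60:580]; cv2.imwrite("pics/w6c.png",cv2.resize(im,None,fx=1.5,fy=1.5,interpolation=cv2.INTER_CUBIC))
E
```

```text
7.7167 [ 0.5972 -0.0735  0.0138] [ 3.1415  0.0068 -0.1911] [-14.7    2.54  13.79] 0.023678511829420542 [-2.500e-01  7.140e-01  1.531e+00 -1.000e-03  9.030e-01  1.513e+00]
```

View pics/w6c.png

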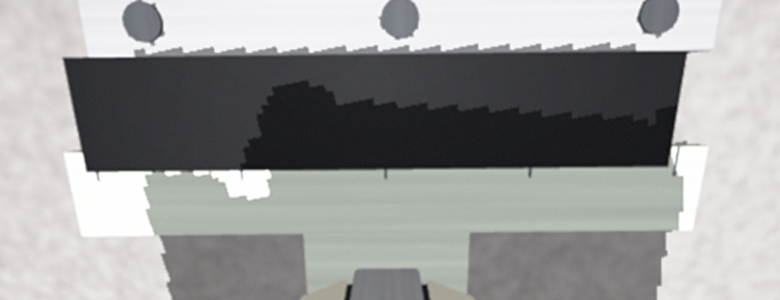

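Emit:
{"api": "send_rows", "payload": {
  "series": [
    [-0.001, 0, -0.0005, 0, 0, 0, 1],
    [-0.0005, 0, -0.0005, 0, 0, 0, 1],
    [0, 0, 0, 0, 0, 0, 1]
  ]
}}

```text
time: 7.97
tool_pos: [0.5973, -0.0737, 0.0138]
tool_rot: [3.141, 0.003, -0.191]
contact_force: [-6.5, 0.5, 1.8]
opening: 0.0239
```

Emit:
{"api": "send_rows", "payload": {
  "series": [
    [0, 0, 0, 0, 0, 0, 0.45],
    [0, 0, 0, 0, 0, 0, 0.45],
    [0, 0, 0, 0, 0, 0, 0.45],
    [0, 0, 0, 0, 0, 0, 0.45],
    [0, 0, 0, 0, 0, 0, 0.45]
  ]
}}

```text
time: 8.38
tool_pos: [0.5992, -0.074, 0.0143]
tool_rot: [3.141, -0.001, -0.192]
contact_force: [0.8, 0.3, -0.5]
opening: 0.0493
```

```bash
python3 snap.py 7 wrist
```

```text
8.4333 [ 0.5991 -0.074   0.0143] [ 3.1415e+00 -6.0000e-04 -1.9170e-01] [ 0.02 -0.75  0.18] 0.04976463168995125 [-0.25   0.713  1.532 -0.     0.896  1.513]
```

View pics/wrist7.png

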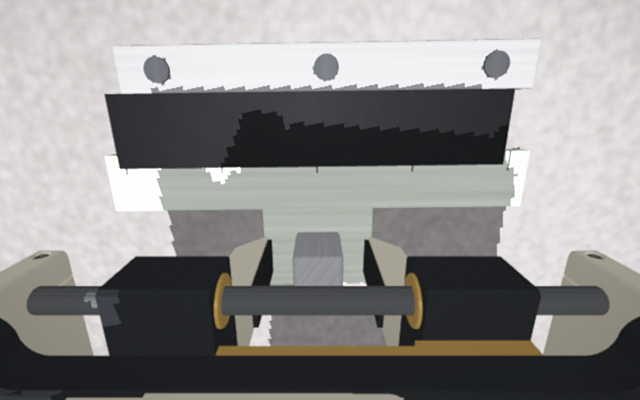

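Emit:
{"api": "send_rows", "payload": {
  "series": [
    [0, 0, -0.015, 0, 0, 0, 0.45],
    [0, 0, -0.025, 0, 0, 0, 0.45],
    [-0.01, 0, -0.025, 0, 0, 0, 0.45],
    [-0.02, 0, -0.025, 0, 0, 0, 0.45],
    [-0.02, 0, -0.02, 0, 0, 0, 0.45]
  ]
}}

```text
time: 8.85
tool_pos: [0.55, -0.0645, 0.1258]
tool_rot: [3.141, -0.002, -0.192]
contact_force: [0.2, 0.6, 0.3]
opening: 0.0504
```

Emit:
{"api": "send_rows", "payload": {
  "series": [
    [-0.02, 0, 0, 0, 0, 0, 0.45],
    [-0.01, 0, 0, 0, 0, 0, 0.45],
    [0, 0, 0, 0, 0, 0, 0.45],
    [0, 0, 0, 0, 0, 0, 0.45]
  ]
}}

```text
time: 9.18
tool_pos: [0.5207, -0.0588, 0.1246]
tool_rot: [3.141, -0.001, -0.192]
contact_force: [-0.6, -0.4, -0.5]
opening: 0.0507
```

```bash
python3 snap.py 8 wrist; python3 - <<'E'
import cv2
im=cv2.imread("pics/wrist8.png")[0:240,120:520]; cv2.imwrite("pics/w8c.png",cv2.resize(im,None,fx=2,fy=2,interpolation=cv2.INTER_CUBIC))
E
```

```text
9.2333 [ 0.5211 -0.0589  0.1244] [ 3.1414e+00 -1.2000e-03 -1.9180e-01] [0.47 0.13 0.35] 0.05031517798054072 [-0.259  0.446  1.672 -0.     1.023  1.504]
```

View pics/w8c.png

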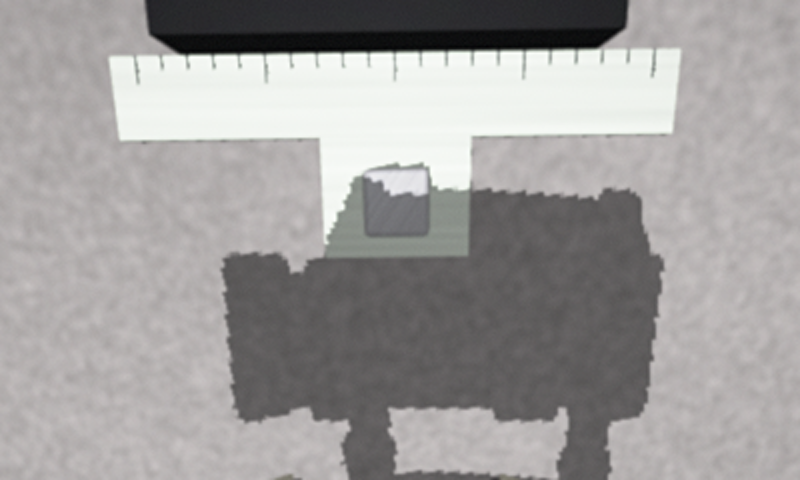

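```bash
python3 - <<'E'
import cv2,numpy as np
im=cv2.imread("pics/wrist8.png"); a=im[5:45,190:250]; b=im[5:45,390:450]
cv2.imwrite("pics/w8z.png",np.hstack([cv2.resize(k,None,fx=6.5,fy=6.5,interpolation=cv2.INTER_NEAREST) for k in(a,b)]))
E
```

```text
(no output)
```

View pics/w8z.png

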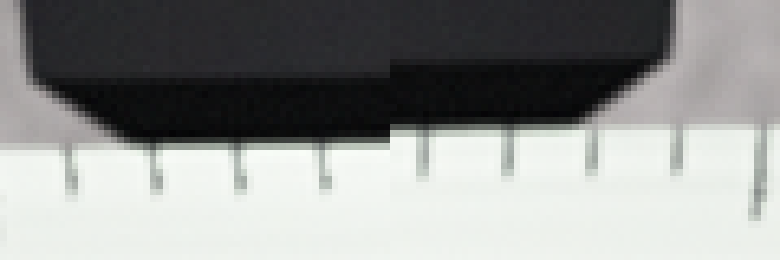

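```bash
python3 - <<'E'
from h import *
c=dict(np.load("pics/wrist8.npz"))
def P(x,y,z): return plane(c,x,y,z)
def L(a,b,n):
    d=a-b; print(n,a.round(4),b.round(4),"mid",((a+b)/2).round(4),np.linalg.norm(d).round(4),"yaw",np.arctan2(-d[0],d[1]).round(4)); return (a+b)/2,np.arctan2(-d[0],d[1])
s=6.5
t,ty=L(P(190+33/s-.5,5+78/s-.5,.04),P(390+(671-390)/s-.5,5+60/s-.5,.04),"tube top near edge")
e,ey=L(P(120+109/2,57/2-.2,.006),P(120+680/2,49/2-.2,.006),"edge")
x=np.array([np.cos(ty),np.sin(ty)]);y=np.array([-x[1],x[0]]); d=(t-e)[:2]; print("gap",d@x,"lat",d@y,"turn",ty-ey)
cen=t[:2]+.015*x; print("tube centre",cen)
plan([cen[0],cen[1],.12],[np.pi,0,ty+np.pi/2],20,.45)
E
```

```text
tube top near edge [ 0.6668 -0.004   0.04  ] [ 0.6382 -0.1605  0.04  ] mid [ 0.6525 -0.0822  0.04  ] 0.1591 yaw -0.1811
edge [0.6714 0.0236 0.006 ] [ 0.6323 -0.1925  0.006 ] mid [ 0.6518 -0.0845  0.006 ] 0.2195 yaw -0.1789
gap 0.0002625637083569967 lat 0.002313492784431278 turn -0.002207714843469849
tube centre [ 0.66725498 -0.08493314]
d world [ 0.1461 -0.026  -0.0044] turn [ 1.1000e-03 -8.0000e-04 -1.5815e+00] t 9.2333
[[0.0074, -0.0001, 0.0002, 0.0001, -0.0, -0.0791, 0.45], [0.0074, 0.0005, 0.0002, 0.0001, -0.0, -0.0791, 0.45], [0.0073, 0.0011, 0.0002, 0.0001, -0.0, -0.0791, 0.45], [0.0072, 0.0016, 0.0002, 0.0001, -0.0, -0.0791, 0.45], [0.0071, 0.0022, 0.0002, 0.0001, -0.0, -0.0791, 0.45]]
[[0.0069, 0.0028, 0.0002, 0.0001, -0.0, -0.0791, 0.45], [0.0067, 0.0033, 0.0002, 0.0001, -0.0, -0.0791, 0.45], [0.0064, 0.0038, 0.0002, 0.0001, -0.0, -0.0791, 0.45], [0.0061, 0.0043, 0.0002, 0.0001, -0.0, -0.0791, 0.45], [0.0057, 0.0048, 0.0002, 0.0001, -0.0, -0.0791, 0.45]]
[[0.0053, 0.0052, 0.0002, 0.0001, -0.0, -0.0791, 0.45], [0.0049, 0.0056, 0.0002, 0.0001, -0.0, -0.0791, 0.45], [0.0044, 0.006, 0.0002, 0.0001, -0.0, -0.0791, 0.45], [0.0039, 0.0063, 0.0002, 0.0001, -0.0, -0.0791, 0.45], [0.0034, 0.0066, 0.0002, 0.0001, -0.0, -0.0791, 0.45]]
[[0.0029, 0.0068, 0.0002, 0.0001, -0.0, -0.0791, 0.45], [0.0023, 0.007, 0.0002, 0.0001, -0.0, -0.0791, 0.45], [0.0018, 0.0072, 0.0002, 0.0001, -0.0, -0.0791, 0.45], [0.0012, 0.0073, 0.0002, 0.0001, -0.0, -0.0791, 0.45], [0.0006, 0.0074, 0.0002, 0.0001, -0.0, -0.0791, 0.45]]
```

Emit:
{"api": "send_rows", "payload": {
  "series": [
    [0.0074, 0, 0, 0, 0, -0.079, 0.45],
    [0.0074, 0.0005, 0, 0, 0, -0.079, 0.45],
    [0.0073, 0.001, 0, 0, 0, -0.079, 0.45],
    [0.0072, 0.0016, 0, 0, 0, -0.079, 0.45],
    [0.007, 0.0022, 0, 0, 0, -0.079, 0.45]
  ]
}}

```text
time: 9.65
tool_pos: [0.5579, -0.0656, 0.1236]
tool_rot: [3.141, -0.0, 0.207]
contact_force: [-1.0, -0.5, -0.1]
opening: 0.0504
```

Emit:
{"api": "send_rows", "payload": {
  "series": [
    [0.007, 0.0028, 0, 0, 0, -0.079, 0.45],
    [0.0067, 0.0033, 0, 0, 0, -0.079, 0.45],
    [0.0064, 0.0038, 0, 0, 0, -0.079, 0.45],
    [0.006, 0.0043, 0, 0, 0, -0.079, 0.45],
    [0.0057, 0.0048, 0, 0, 0, -0.079, 0.45]
  ]
}}

```text
time: 10.07
tool_pos: [0.5946, -0.0721, 0.1235]
tool_rot: [-3.142, 0.0, 0.602]
contact_force: [-0.2, -0.0, 0.0]
opening: 0.0505
```

Emit:
{"api": "send_rows", "payload": {
  "series": [
    [0.0053, 0.0052, 0, 0, 0, -0.079, 0.45],
    [0.005, 0.0056, 0, 0, 0, -0.079, 0.45],
    [0.0044, 0.006, 0, 0, 0, -0.079, 0.45],
    [0.004, 0.0063, 0, 0, 0, -0.079, 0.45],
    [0.0034, 0.0066, 0, 0, 0, -0.079, 0.45]
  ]
}}

```text
time: 10.48
tool_pos: [0.6312, -0.0786, 0.1234]
tool_rot: [-3.142, 0.0, 0.997]
contact_force: [0.2, -0.0, 0.7]
opening: 0.0503
```

Emit:
{"api": "send_rows", "payload": {
  "series": [
    [0.003, 0.0068, 0, 0, 0, -0.079, 0.45],
    [0.0023, 0.007, 0, 0, 0, -0.079, 0.45],
    [0.0018, 0.0072, 0, 0, 0, -0.079, 0.45],
    [0.0012, 0.0073, 0, 0, 0, -0.079, 0.45],
    [0.0006, 0.0074, 0, 0, 0, -0.08, 0.45]
  ]
}}

```text
time: 10.9
tool_pos: [0.6676, -0.085, 0.1233]
tool_rot: [-3.141, 0.0, 1.393]
contact_force: [0.7, 0.2, -0.5]
opening: 0.0505
```

Emit:
{"api": "send_rows", "payload": {
  "series": [
    [0, 0, 0, 0, 0, 0, 0.45],
    [0, 0, 0, 0, 0, 0, 0.45]
  ]
}}

```text
time: 11.07
tool_pos: [0.6669, -0.0849, 0.1232]
tool_rot: [-3.141, 0.0, 1.387]
contact_force: [0.1, -0.0, -0.3]
opening: 0.0506
```

```bash
python3 snap.py 9 wrist;  python3 -c "
from h import *
plan([.6673,-.0849,.016],[np.pi,0,-.180+np.pi/2],8,.45)"
```

```text
11.1167 [ 0.6665 -0.0848  0.1234] [-3.1407  0.      1.3869] [-0.92  0.85 -0.2 ] 0.05049085249393167 [-0.24   0.697  1.211 -0.     1.234 -0.056]
d world [ 8.000e-04 -1.000e-04 -1.074e-01] turn [-0.0009  0.     -0.0039] t 11.1167
[[0.0, 0.0001, 0.0134, -0.0001, 0.0, -0.0005, 0.45], [0.0, 0.0001, 0.0134, -0.0001, 0.0, -0.0005, 0.45], [0.0, 0.0001, 0.0134, -0.0001, 0.0, -0.0005, 0.45], [0.0, 0.0001, 0.0134, -0.0001, 0.0, -0.0005, 0.45], [0.0, 0.0001, 0.0134, -0.0001, 0.0, -0.0005, 0.45]]
[[0.0, 0.0001, 0.0134, -0.0001, 0.0, -0.0005, 0.45], [0.0, 0.0001, 0.0134, -0.0001, 0.0, -0.0005, 0.45], [0.0, 0.0001, 0.0134, -0.0001, 0.0, -0.0005, 0.45]]
```

View pics/wrist9.png

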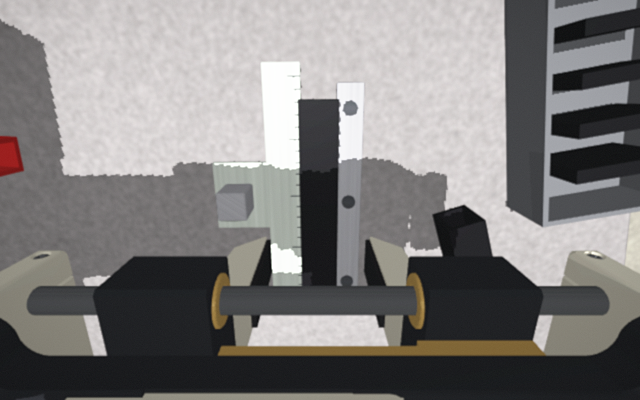

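Emit:
{"api": "send_rows", "payload": {
  "series": [
    [0, 0, 0.02, 0, 0, -0.002, 0.45],
    [0, 0, 0.02, 0, 0, -0.002, 0.45],
    [0, 0, 0.02, 0, 0, 0, 0.45],
    [0, 0, 0.02, 0, 0, 0, 0.45],
    [0, 0, 0.012, 0, 0, 0, 0.45]
  ]
}}

```text
time: 11.53
tool_pos: [0.6652, -0.0845, 0.0299]
tool_rot: [-3.138, -0.0, 1.391]
contact_force: [-0.6, 0.1, 0.2]
opening: 0.0504
```

Emit:
{"api": "send_rows", "payload": {
  "series": [
    [0, 0, 0.008, 0, 0, 0, 0.45],
    [0, 0, 0.006, 0, 0, 0, 0.45],
    [0, 0, 0.003, 0, 0, 0, 0.45],
    [0, 0, 0, 0, 0, 0, 0.45]
  ]
}}

```text
time: 11.87
tool_pos: [0.6666, -0.0848, 0.0153]
tool_rot: [3.141, 0.0, 1.393]
contact_force: [-0.4, -0.4, -0.2]
opening: 0.05
```

```bash
python3 snap.py 10 wrist scene; python3 - <<'E'
import cv2
im=cv2.imread("pics/scene10.png")[150:320,200:420]; cv2.imwrite("pics/s10c.png",cv2.resize(im,None,fx=3.5,fy=3.5,interpolation=cv2.INTER_CUBIC))
E
```

```text
11.9667 [ 0.6671 -0.085   0.0161] [3.1400e+00 2.0000e-04 1.3931e+00] [ 0.41 -0.81 -0.09] 0.050321568136947915 [-0.24   0.812  1.305 -0.     1.023 -0.063]
```

View pics/s10c.png

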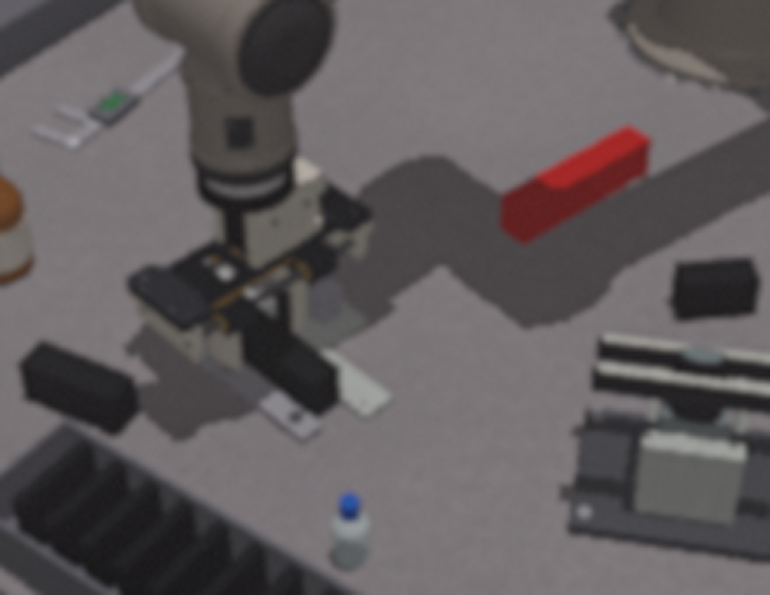

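View pics/wrist10.png

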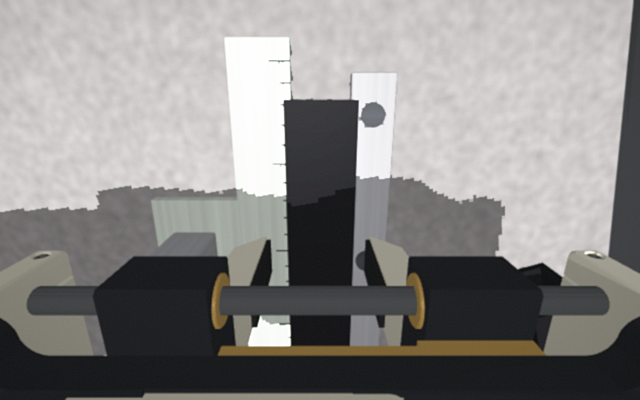

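Emit:
{"api": "send_rows", "payload": {
  "series": [
    [0, 0.0005, 0.002, 0, 0, 0, 0.45],
    [0, 0, 0.001, 0, 0, 0, 0.5],
    [0, 0, 0, 0, 0, 0, 1],
    [0, 0, 0, 0, 0, 0, 1],
    [0, 0, 0, 0, 0, 0, 1]
  ],
  "newtons": 25
}}

```text
time: 12.38
tool_pos: [0.6671, -0.0849, 0.0124]
tool_rot: [3.141, 0.0, 1.393]
contact_force: [3.7, 0.8, 0.2]
opening: 0.0306
```

Emit:
{"api": "send_rows", "payload": {
  "series": [
    [0, 0, 0, 0, 0, 0, 1],
    [0, 0, 0, 0, 0, 0, 1],
    [0, 0, 0, 0, 0, 0, 1]
  ]
}}

```text
time: 12.63
tool_pos: [0.6672, -0.085, 0.0124]
tool_rot: [3.141, 0.0, 1.393]
contact_force: [0.2, 0.2, -0.3]
opening: 0.0297
```

Emit:
{"api": "send_rows", "payload": {
  "series": [
    [0, 0, -0.002, 0, 0, 0, 1],
    [0, 0, -0.003, 0, 0, 0, 1],
    [0, 0, -0.004, 0, 0, 0, 1],
    [0, 0, -0.01, 0, 0, 0, 1],
    [0, 0, -0.02, 0, 0, 0, 1]
  ]
}}

```text
time: 13.05
tool_pos: [0.6652, -0.0845, 0.0497]
tool_rot: [-3.136, -0.0, 1.393]
contact_force: [-1.0, -0.9, -0.9]
opening: 0.0298
```

Emit:
{"api": "send_rows", "payload": {
  "series": [
    [0, 0, -0.025, 0, 0, 0, 1],
    [0, 0, -0.025, 0, 0, 0, 1],
    [0, 0, -0.025, 0, 0, 0, 1],
    [0, 0, -0.025, 0, 0, 0, 1],
    [0, 0, -0.02, 0, 0, 0, 1]
  ]
}}

```text
time: 13.47
tool_pos: [0.6671, -0.0849, 0.1745]
tool_rot: [3.139, 0.0, 1.393]
contact_force: [0.6, -0.4, -0.4]
opening: 0.0296
```

```bash
python3 snap.py 11 wrist scene; python3 - <<'E'
import cv2
im=cv2.imread("pics/scene11.png")[120:320,200:460]; cv2.imwrite("pics/s11c.png",cv2.resize(im,None,fx=3,fy=3,interpolation=cv2.INTER_CUBIC))
E
```

```text
13.5667 [ 0.6688 -0.0852  0.1767] [3.1330e+00 6.0000e-04 1.3934e+00] [ 0.54  0.25 -1.19] 0.029692451832249216 [-0.24   0.653  1.143 -0.     1.337 -0.063]
```

View pics/s11c.png

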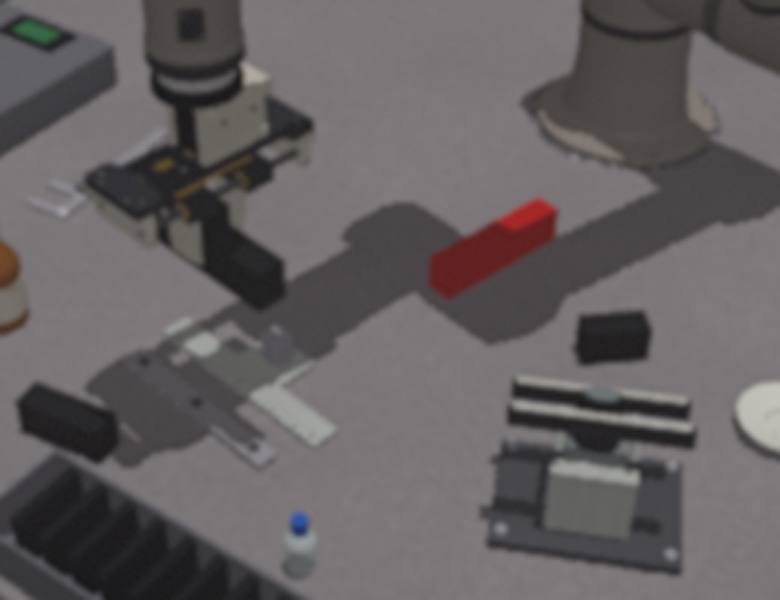

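View pics/wrist11.png

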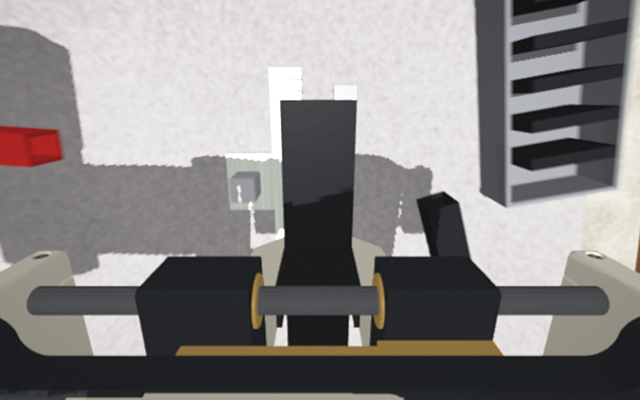

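```bash
python3 - <<'E'
from h import *
import cv2
c=dict(np.load("pics/scene0.npz"))
cv2.imwrite("pics/s0lens.png",cv2.resize(c["color"][230:320,355:440,::-1],None,fx=6.6,fy=6.6,interpolation=cv2.INTER_CUBIC))
for P in [(.5725,.2502,.118)]: print("scene px",pix(c,P), "crop",[(p-o+.5)*6.6-.5 for p,o in zip(pix(c,P),(355,230))])
E
```

```text
scene px (np.float64(400.4608985683989), np.float64(251.28059212321455)) crop [np.float64(302.84193055143254), np.float64(143.251908013216)]
```

View pics/s0lens.png

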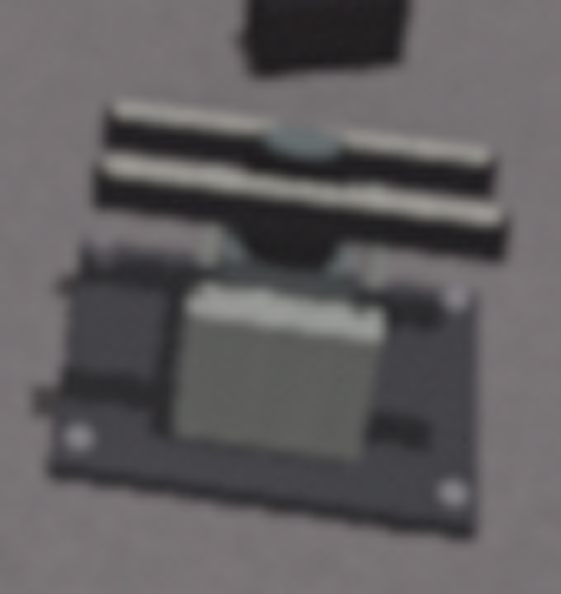

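```bash
cat > goal.py <<'E'
from h import *
def goal(psi=np.radians(24.57),lens=(.5725,.2502,.118),h=.0124):
    y=np.array([-np.sin(psi),np.cos(psi),0]); a=np.radians(25); lz=np.array([-np.cos(psi)*np.sin(a),-np.sin(psi)*np.sin(a),np.cos(a)])
    R=np.column_stack([y,np.cross(-lz,y),-lz]); return np.array(lens)+(.11+h)*lz,Ro.from_matrix(R),lz
E
python3 - <<'E'
from goal import *
p,R,lz=goal(); print(p,R.as_euler("xyz")); plan(p,None,20,1,R=R)
E
```

```text
[0.52545533 0.22869106 0.22893207] [2.70526034e+00 2.22044605e-16 1.99962372e+00]
d world [-0.1434  0.3139  0.0523] turn [-0.4146  0.1353 -0.5956] t 13.5667
[[0.0142, -0.0098, -0.0027, -0.0207, 0.0068, -0.0298, 1], [0.0145, -0.0093, -0.0028, -0.0207, 0.0068, -0.0298, 1], [0.0148, -0.0088, -0.0029, -0.0207, 0.0068, -0.0298, 1], [0.0151, -0.0083, -0.003, -0.0207, 0.0068, -0.0298, 1], [0.0153, -0.0078, -0.003, -0.0207, 0.0068, -0.0298, 1]]
[[0.0156, -0.0073, -0.0031, -0.0207, 0.0068, -0.0298, 1], [0.0158, -0.0068, -0.0031, -0.0207, 0.0068, -0.0298, 1], [0.016, -0.0062, -0.0032, -0.0207, 0.0068, -0.0298, 1], [0.0162, -0.0057, -0.0032, -0.0207, 0.0068, -0.0298, 1], [0.0164, -0.0051, -0.0032, -0.0207, 0.0068, -0.0298, 1]]
[[0.0165, -0.0046, -0.0032, -0.0207, 0.0068, -0.0298, 1], [0.0167, -0.004, -0.0031, -0.0207, 0.0068, -0.0298, 1], [0.0168, -0.0034, -0.0031, -0.0207, 0.0068, -0.0298, 1], [0.0169, -0.0029, -0.0031, -0.0207, 0.0068, -0.0298, 1], [0.017, -0.0023, -0.003, -0.0207, 0.0068, -0.0298, 1]]
[[0.0171, -0.0017, -0.0029, -0.0207, 0.0068, -0.0298, 1], [0.0172, -0.0012, -0.0028, -0.0207, 0.0068, -0.0298, 1], [0.0172, -0.0006, -0.0027, -0.0207, 0.0068, -0.0298, 1], [0.0173, -0.0, -0.0026, -0.0207, 0.0068, -0.0298, 1], [0.0173, 0.0005, -0.0025, -0.0207, 0.0068, -0.0298, 1]]
```

Emit:
{"api": "send_rows", "payload": {
  "series": [
    [0.0142, -0.0098, -0.0027, -0.0207, 0.0068, -0.0298, 1],
    [0.0145, -0.0093, -0.0028, -0.0207, 0.0068, -0.0298, 1],
    [0.0148, -0.0088, -0.0029, -0.0207, 0.0068, -0.0298, 1],
    [0.0151, -0.0083, -0.003, -0.0207, 0.0068, -0.0298, 1],
    [0.0153, -0.0078, -0.003, -0.0207, 0.0068, -0.0298, 1]
  ]
}}

```text
time: 13.98
tool_pos: [0.6301, -0.0055, 0.1838]
tool_rot: [3.037, -0.026, 1.545]
contact_force: [0.2, -0.4, -1.8]
opening: 0.0299
```

Emit:
{"api": "send_rows", "payload": {
  "series": [
    [0.0156, -0.0073, -0.0031, -0.0207, 0.0068, -0.0298, 1],
    [0.0158, -0.0068, -0.0031, -0.0207, 0.0068, -0.0298, 1],
    [0.016, -0.0062, -0.0032, -0.0207, 0.0068, -0.0298, 1],
    [0.0162, -0.0057, -0.0032, -0.0207, 0.0068, -0.0298, 1],
    [0.0164, -0.0051, -0.0032, -0.0207, 0.0068, -0.0298, 1]
  ]
}}

```text
time: 14.4
tool_pos: [0.5942, 0.0729, 0.1975]
tool_rot: [2.929, -0.036, 1.698]
contact_force: [-0.6, 0.1, -1.6]
opening: 0.0301
```

```bash
python3 - <<'E'
from goal import *
p,R,lz=goal(); plan(p,None,10,1,R=R)
E
```

```text
d world [-0.0687  0.1558  0.0314] turn [-0.2161  0.0624 -0.2981] t 14.4
[[0.0164, -0.0042, -0.0035, -0.0216, 0.0062, -0.0298, 1], [0.0166, -0.0036, -0.0035, -0.0216, 0.0062, -0.0298, 1], [0.0167, -0.0031, -0.0035, -0.0216, 0.0062, -0.0298, 1], [0.0168, -0.0025, -0.0034, -0.0216, 0.0062, -0.0298, 1], [0.0169, -0.0019, -0.0034, -0.0216, 0.0062, -0.0298, 1]]
[[0.0169, -0.0013, -0.0033, -0.0216, 0.0062, -0.0298, 1], [0.017, -0.0008, -0.0032, -0.0216, 0.0062, -0.0298, 1], [0.017, -0.0002, -0.0031, -0.0216, 0.0062, -0.0298, 1], [0.017, 0.0004, -0.003, -0.0216, 0.0062, -0.0298, 1], [0.017, 0.001, -0.0029, -0.0216, 0.0062, -0.0298, 1]]
```

Emit:
{"api": "send_rows", "payload": {
  "series": [
    [0.0164, -0.0042, -0.0035, -0.0216, 0.0062, -0.0298, 1],
    [0.0166, -0.0036, -0.0035, -0.0216, 0.0062, -0.0298, 1],
    [0.0167, -0.0031, -0.0035, -0.0216, 0.0062, -0.0298, 1],
    [0.0168, -0.0025, -0.0034, -0.0216, 0.0062, -0.0298, 1],
    [0.0169, -0.0019, -0.0034, -0.0216, 0.0062, -0.0298, 1]
  ]
}}

```text
time: 14.82
tool_pos: [0.5598, 0.1508, 0.2131]
tool_rot: [2.816, -0.026, 1.85]
contact_force: [-0.1, 0.7, -0.8]
opening: 0.0296
```

Emit:
{"api": "send_rows", "payload": {
  "series": [
    [0.0169, -0.0013, -0.0033, -0.0216, 0.0062, -0.0298, 1],
    [0.017, -0.0008, -0.0032, -0.0216, 0.0062, -0.0298, 1],
    [0.017, -0.0002, -0.0031, -0.0216, 0.0062, -0.0298, 1],
    [0.017, 0.0004, -0.003, -0.0216, 0.0062, -0.0298, 1],
    [0.017, 0.001, -0.0029, -0.0216, 0.0062, -0.0298, 1]
  ]
}}

```text
time: 15.23
tool_pos: [0.5256, 0.2285, 0.2288]
tool_rot: [2.706, 0.001, 1.999]
contact_force: [0.5, -0.6, -1.6]
opening: 0.0299
```

Emit:
{"api": "send_rows", "payload": {
  "series": [
    [0, 0, 0, 0, 0, 0, 1],
    [0, 0, 0, 0, 0, 0, 1],
    [0, 0, 0, 0, 0, 0, 1]
  ]
}}

```text
time: 15.48
tool_pos: [0.5269, 0.2275, 0.2292]
tool_rot: [2.706, 0.001, 1.997]
contact_force: [0.0, 0.1, -2.1]
opening: 0.0298
```

```bash
python3 snap.py 12 wrist scene top; python3 - <<'E'
from goal import *
p,R,lz=goal(); plan(p,None,2,1,R=R)
im=cv2.imread("pics/scene12.png")[130:330,220:480]; cv2.imwrite("pics/s12c.png",cv2.resize(im,None,fx=3,fy=3,interpolation=cv2.INTER_CUBIC))
im=cv2.imread("pics/top12.png")[130:280,180:380]; cv2.imwrite("pics/t12c.png",cv2.resize(im,None,fx=4,fy=4,interpolation=cv2.INTER_CUBIC))
E
```

```text
15.6333 [0.5274 0.2272 0.2293] [2.7052e+00 9.0000e-04 1.9966e+00] [-0.38 -0.05 -1.67] 0.02978895581278977 [ 0.227  0.213  1.786  0.126  0.717 -0.276]
d world [-0.0019  0.0015 -0.0004] turn [ 0.      0.0021 -0.0024] t 15.6333
[[0.0011, -0.0006, -0.0001, 0.0, 0.001, -0.0012, 1], [0.0011, -0.0006, -0.0001, 0.0, 0.001, -0.0012, 1]]
```

View pics/s12c.png

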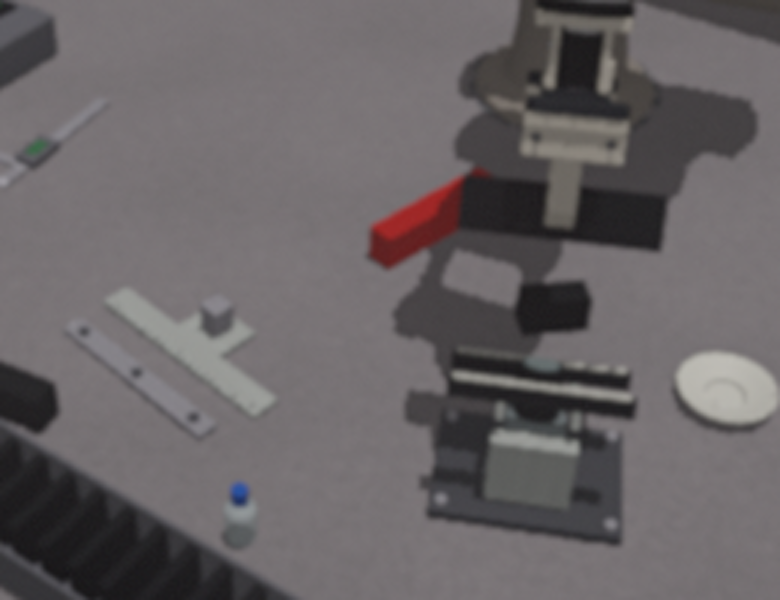

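View pics/t12c.png

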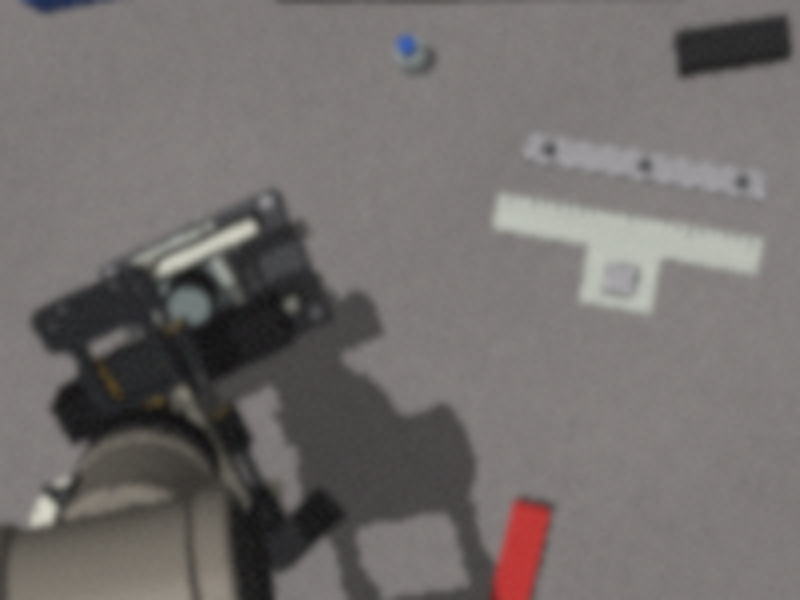

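View pics/wrist12.png

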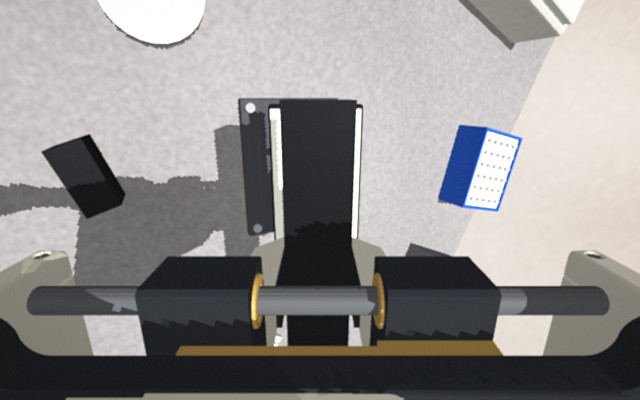

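```bash
python3 - <<'E'
from goal import *
from cell import observe
c=dict(np.load("pics/scene12.npz")); s=observe(); R=Ro.from_euler("xyz",s["tool_rot"]).as_matrix(); tp=s["tool_pos"]
for l in(80,-80):
  for h in (40,0):
    P=tp+R@np.array([l,15,0])/1e3 - R[:,2]*(h-12.4)/1e3
    P2=tp+R@np.array([l,-15,0])/1e3 - R[:,2]*(h-12.4)/1e3
    for n,q in(("+",P),("-",P2)): u,v=pix(c,q); print(n,l,h,round((u-220+.5)*3-.5),round((v-130+.5)*3-.5))
im=cv2.imread("pics/scene12.png")[180:220,365:450]; cv2.imwrite("pics/s12z.png",cv2.resize(im,None,fx=9,fy=9,interpolation=cv2.INTER_CUBIC))
E
```

```text
+ 80 40 667 202
- 80 40 664 195
+ 80 0 660 252
- 80 0 657 243
+ -80 40 461 179
- -80 40 463 173
+ -80 0 455 228
- -80 0 457 220
```

View pics/s12z.png

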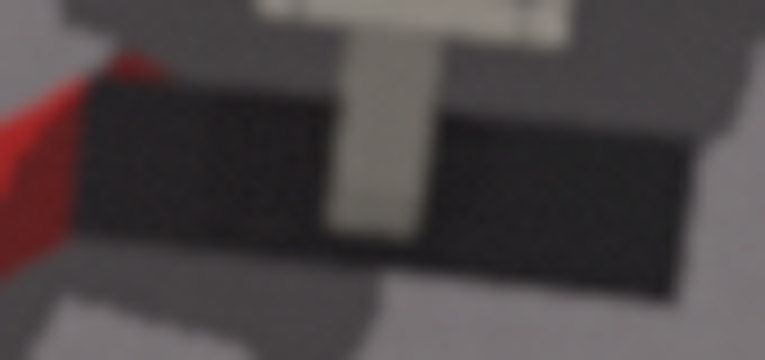

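Emit:
{"api": "send_rows", "payload": {
  "series": [
    [0.001, -0.001, 0, 0, 0.002, -0.002, 1],
    [0, 0, 0, 0, 0, 0, 1],
    [0, 0, 0, 0, 0, 0, 1],
    [0, 0, 0, 0, 0, 0, 1],
    [0, 0, 0, 0, 0, 0, 1]
  ]
}}

```text
time: 16.05
tool_pos: [0.5258, 0.2284, 0.2292]
tool_rot: [2.704, -0.0, 2.0]
contact_force: [-0.3, 0.1, -1.5]
opening: 0.0298
```

```bash
python3 - <<'E'
from goal import *
from cell import observe
c=dict(np.load("pics/top12.npz"))
P=lambda x,y,z: plane(c,180+(x+.5)/4-.5,130+(y+.5)/4-.5,z)
e=[P(498,193,.006),P(765,237,.006)]; r=[P(525,158,.008),P(762,198,.008)]
d=(r[0]-r[1])[:2]; d/=np.linalg.norm(d); x=np.array([d[1],-d[0]]); o=(r[0]+r[1])[:2]/2
print("edge x in rail",[(q[:2]-o)@x for q in e],"y",((e[0]+e[1])[:2]/2-o)@d)
p,R,lz=goal(); plan(p,None,1,1,R=R); s=observe(); print(s["opening"],s["contact_force"],abs(s["qvel"]).max())
W=cloud(c); print("block z",W[130+279//4,180+620//4])
E
```

```text
edge x in rail [np.float64(-0.03204857959532248), np.float64(-0.030962754709214987)] y 0.004620101694564948
d world [-0.0004  0.0003 -0.0003] turn [ 0.0008 -0.0004  0.0007] t 16.05
[[0.0004, -0.0003, 0.0002, 0.0008, -0.0004, 0.0007, 1]]
0.02978948206978317 [-0.25458731  0.05173922 -1.54024764] 0.002548220894787287
block z [ 0.59712177 -0.07414763  0.04064836]
```

```bash
python3 - <<'E'
from h import *
c=dict(np.load("pics/top12.npz")); W=cloud(c)
def at(x,y,k=1): u,v=180+x//4,130+y//4; return W[v-k:v+k+1,u-k:u+k+1,2].mean().round(4)
print("block",at(620,279),"blade L",at(520,212),"M",at(630,235),"R",at(740,250),"tab back",at(595,295),at(645,300),"bench",at(450,300),at(700,350),"rail",at(600,155))
E
```

```text
block 0.0387 blade L 0.0071 M 0.0049 R 0.0055 tab back 0.0057 0.006 bench -0.0013 0.0 rail 0.0071
```

Flat within the noise of the depth readings, so I hand it in.

```bash
python3 -c "
from cell import workorder; print(workorder.hand_in())"
```

```text
the job is handed in; nothing more can be done
None
```

I laid the straightedge flush against the tube and let it go. I then lifted the tube out and handed the job in at about 16 s, with the tube held in front of the inspection camera. The hand-in reports no verdict.

- **Straightedge against the tube:** I gripped it by the block and slid it flat on the bench, pushing the tube on to the rail with about 14 N. After release, the wrist camera showed a gap of about 0.3 mm to the tube and a 2 mrad difference in angle. It lay 2 mm off the tube's middle.
- **Straightedge after the tube was lifted:** it stayed in place. Its edge is 31 to 32 mm before the rail and its middle about 5 mm from the rail's middle. Depth readings show it flat, though one single-pixel reading on the block gave 40.6 mm. The average around that point was 38.7 mm, against 38 mm nominal, so I took the first as noise.
- **Tube at the camera:** the gripper is within 1 mm and 0.001 rad of the computed pose, and was still at the last reading. The grip is set to 25 N with the fingers 29.8 mm apart. In the scene camera the tube's corners matched the expected positions to within about 2 pixels, roughly 2 to 4 mm. This was just before a last 1 mm correction. The lens position agreed between the top and scene cameras.
- **Bystanders:** none was touched, as far as the forces and pictures show. I did not measure their positions again at the end.

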